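Interleave and stack the crispbread

TASK

Lay the green separator sheet flat and square on the pale crispbread slab that lies on the dark wooden board, then lay the other pale slab flat and square on top of the sheet. Lower each one down gently rather than dropping it, do not shift the bottom slab, and leave the dark rye slab where it is.

Things in the scene. Friction and masses are not known exactly. Their poses are not given: they have to be found in the camera images.
- sheet_mid (a point): Centre (half-way up) of the green separator: a stiff flat plastic sheet 160 x 62 x 5 mm, 40 to 70 g. Its x axis runs along the 160 mm length, y along the 62 mm width, z up. It starts flat and roughly centred on a fixed wooden stand that is 140 mm long, only 34 mm wide and 30 mm high, so the sheet's long edges overhang by about 14 mm with free space beneath. A red sheet of the same size farther from the robot is not part of the job.
- slab_mid (a point): Centre (half-way up) of the pale golden crispbread slab that is to go on top: rigid, 150 x 56 x 24 mm, 90 to 180 g, small holes on its upper face. x along the 150 mm length, y along the 56 mm width, z up. It starts lying flat directly on the table.
- base_mid (a point): Centre (half-way up) of the pale golden crispbread slab that is the bottom layer: loose, same kind and size as the other (150 x 56 x 24 mm), x along its length, z up. It lies flat, roughly centred, on a fixed dark wooden board 190 x 90 x 14 mm, so its upper face is 38 mm above the table.
- rye_mid (a point): Centre (half-way up) of the dark brown rye slab: same size (150 x 56 x 24 mm), lying flat on the table; not to be used or moved.
Mind the look-alikes: they are no part of the job. There is more than one size of the part that bears sheet_mid; the job needs the largest. What is shaped like the part that bears slab_mid but purple is not meant.

How it is judged:
By the outcome, as a careful person would: the job done as asked, in the order asked, and still so for the second after the job is handed in, with the robot touching nothing.
It also fails if it takes over 64 s, if anything falls off the work surface, if the arm or the gripper's body presses on something with over 40 N, if the wrist force passes 120 N, or if a joint passes its speed limit or range.

ROBOT

A 6-joint arm with a two-finger parallel gripper is mounted at the origin on the work surface. World frame = base frame: x ahead of the robot, y to its left, z up, the work surface at z = 0. Lengths are in m, angles in rad, forces in N, time in s.
With the tool pointing down it reaches from about 0.425 to 0.925 m from the base axis. Payload 12.5 kg.
Tool frame: the origin (TCP) lies between the finger pads; the fingertips stand 11 mm ahead of it and the grasp point (between the pads) lies 8 mm behind it; z points along the fingers, y is the line along which they close (so a half turn about z gives the same grasp; the last joint's range is limited). The gripper opens to 85 mm and grips with 20 to 120 N. Pads are 22 mm wide; open, the fingers measure 114 mm over their backs; the gripper's body (76 mm by 85 mm) begins 54 mm behind the grasp point. The pads swing forward as they close: fully open they stand 13 mm farther back than shut.
Start: joints at [1.137, 0.491, 1.559, -0, 1.092, -0.106], TCP at [0.201, 0.592, 0.242] pointing down, gripper open.
Joint ranges: [-3.1, 3.1], [-0.84, 2.19], [0.05, 2.79], [-1.13, 4.28], [0.06, 2.93], [-2.69, 2.69]. Speed limits (rad/s): [2.22, 2.22, 2.79, 3.14, 3.14, 3.14].

INTERFACE

Orientations are given as a unit quaternion [w, x, y, z].
In Python, from station import sense, imaging, workorder, finder gives the robot as it stands. The module is installed in compiled form; this text tells all that it offers.
- The arm moves only by the shell command python3 -m crank 'ROWS'. ROWS is JSON, a list of rows, each a list of 7 numbers: the shift along the world's x, y, z in cm, then the turn, a rotation vector about the world's x, y, z in rad, then the closure in counts, from 0 (fully open) to 255 (shut). In form: [[x, y, z, wx, wy, wz, gripper], ...]. A call has exactly 5 rows; each row is the pose to reach, as a shift and turn from the pose commanded when the call began; what a row does not reach only later rows make up. A row lasts 1/8 s, in which the tool goes at most 62.5 mm and 10.7 degrees, less where a joint would pass 70% of its speed; a pose out of reach is approached as far as the arm can. A call with a gripper value outside its range is refused whole. The fingers move at their own pace and stop on an object; the grip force is fixed at half the most. Time passes only in rows, so rows that repeat a pose let the fingers close, or fill a call up. It gives the time, the measured TCP pose, the force, the opening and the grip force at its end, in the units of the state.
- sense(): the state, without advancing time (a new reading comes with each control period).
- imaging.grab_frame(name): name is "scene" or "top" or "wrist"; returns (picture, depth): 384x512x3 uint8, red, green, blue; 384x512 float32, m along the optical axis (not along the pixel's ray), 0 where there is no reading.
- imaging.calibration(name): a dict with "fx", "fy", "cx", "cy" (pixels), "world_to_cam" (4x4, takes a point from world to camera coordinates); the wrist camera has in their place "mount" (4x4, takes a point from camera to tool coordinates, whose origin is the TCP and whose axes are the flange's). Camera axes: x right, y up, looking along -z (the intrinsics and any distortion apply to the point x, -y, -z); pixel columns grow to the right and rows downward; lengths in m; the calibration is good to about 2 mm. A picture is of the moment at which its call begins: read the wrist's pose just before it. calibration takes no time and is no camera call.
- workorder.finish_job(): hands the job in; it is judged then, once.
Trained networks look in the newest picture that a camera, given by its name, has taken for a name from the list of things; names that differ only in an ending like _2 or _b are one class to them, and where a whole thing is asked for, a point or a joint stands for the part that bears it (a point fixed in the world has none). Each returns a list of dicts, best first, with "p" (0 to 1); they miss things now and then, are a little off and sometimes report something else, mostly with a low value. They report only what shows in the picture. A call takes as long as a camera call. They do not tell look-alikes from the thing itself.
- finder.look_for(label, camera): "location" ([row, column] in pixels, amid what is visible of it).
- finder.cut_out(label, camera): "region" (384x512 bool, what is visible of it) and "location" ([row, column] in pixels, amid what is visible of it).
The state is a dict: "clock": time; "q": joint angles; "qvel": joint speeds; "joint_torque": joint torques, N m; "tool_pos": TCP position; "tcp_rot": TCP orientation; "ft_force": force on the tool from outside, world axes, zero at the start; "wrist_torque": the same for the moment, N m; "opening": finger opening in m; "grasp_force": force on a finger pad.
Only numpy, scipy, OpenCV 4.12 (cv2) and the standard library are available. Lean on these libraries where they do the work, as an engineer would, in place of code of your own. Each camera call takes 0.05 s, during which the arm holds its last target. There are 200 camera calls.

## Working session

There is one attempt and no reset: what is moved stays moved. The work goes in short steps, Python scripts to look and compute and a shell command to move; the robot and the scene stay as the last step left them, time stands still between calls to the robot, and variables do not carry over. Pictures are saved under pics/ and viewed, at most 13 in all, crops included, and the job is handed in when it is done.

```bash
mkdir -p pics
cat > h.py <<'E'
import numpy as np, cv2
from station import sense, imaging, workorder, finder
def pts(name, depth):
    c=imaging.calibration(name); v,u=np.mgrid[0:384,0:512]
    x=(u-c["cx"])/c["fx"]*depth; y=(v-c["cy"])/c["fy"]*depth
    P=np.stack([x,-y,-depth,np.ones_like(depth)],-1)
    return (P@np.linalg.inv(c["world_to_cam"]).T)[...,:3]
def rect(P,m,zt=0.006):
    Q=P[m]; z=np.median(Q[:,2]); Q=Q[abs(Q[:,2]-z)<zt]
    (cx,cy),(w,h),a=cv2.minAreaRect((Q[:,:2]*1000).astype(np.float32))
    if w<h: w,h,a=h,w,a+90
    return np.round([cx,cy,z*1000,w,h,(a+90)%180-90],1), np.round(np.median(Q,0)*1000,1)
def save(n,im): cv2.imwrite("pics/"+n+".png",im[...,::-1])
E
python3 - <<'E'
from h import *
print(imaging.calibration("top"))
for c in ("scene","top"):
    im,d=imaging.grab_frame(c); save(c,im); np.savez(c+".npz",im=im,d=d); P=pts(c,d)
    for l in ("sheet_mid","slab_mid","base_mid","rye_mid"):
        for r in finder.cut_out(l,c):
            m=r["region"]&(d>0)
            print(c,l,round(r["p"],2),np.round(r["location"]),im[m].mean(0).round(),*rect(P,m)) if m.sum()>20 else 0
print(sense())
E
```

```text
{'fx': 381.41961466821596, 'fy': 381.41961466821596, 'cx': 261.810072946592, 'cy': 198.47487735266608, 'world_to_cam': array([[-1.12153851e-02, -9.99937102e-01, -8.67501998e-05,
        -1.76617028e-02],
       [ 9.96229860e-01, -1.11812679e-02,  8.60293244e-02,
        -5.12474895e-01],
       [-8.60248833e-02,  8.78428867e-04,  9.96292602e-01,
        -1.08711545e+00],
       [ 0.00000000e+00,  0.00000000e+00,  0.00000000e+00,
         1.00000000e+00]])}
scene sheet_mid 0.8 [180. 307.] [ 83. 166.  87.] [468.3 128.1  34.8 162.5  62.3 -23.8] [474.2 126.5  34.9]
scene sheet_mid 0.69 [148. 260.] [ 65. 108.  57.] [351.2 -19.9   3.2 113.8  45.2 -12.5] [356.1 -20.3   3.2]
scene sheet_mid 0.59 [241. 298.] [ 86. 169.  89.] [655.7 123.4   3.3 109.2  42.8 -74.7] [657.1 123.7   3.3]
scene slab_mid 0.97 [146. 128.] [113.  59. 126.] [ 388.6 -415.5   23.3  149.2   58.   -39.5] [ 392.3 -414.4   24. ]
scene slab_mid 0.82 [207. 144.] [235. 204. 136.] [ 605.5 -305.3   23.6  149.7   56.8   -6.3] [ 612. -304.   24.]
scene base_mid 0.78 [190. 369.] [223. 192. 126.] [485.6 308.5  37.3 150.4  57.2  20.9] 
[... 857 characters left out ...]
 -87.8  23.8]
{'clock': 0.5, 'q': array([ 1.13740422e+00,  4.90885163e-01,  1.55895299e+00,  1.83022564e-05,
        1.09169565e+00, -1.05584009e-01]), 'qvel': array([-0.0008996 , -0.00092247, -0.00124042, -0.00134645,  0.00068269,
        0.0004358 ]), 'joint_torque': array([-2.25487639e-06, -6.17845845e+01, -2.61698985e+01,  1.81055832e-06,
        4.38191901e-04,  8.33768127e-06]), 'tool_pos': array([0.20119176, 0.5917224 , 0.24231789]), 'tcp_rot': array([6.03453025e-09, 1.63175329e-01, 9.86597086e-01, 3.05243501e-05]), 'ft_force': array([1.14087403, 0.03821779, 0.16769647]), 'wrist_torque': array([-0.00089948, -0.0514406 ,  0.00343528]), 'grasp_force': 0.0, 'opening': 0.0852634427754595}
```

View pics/scene.png

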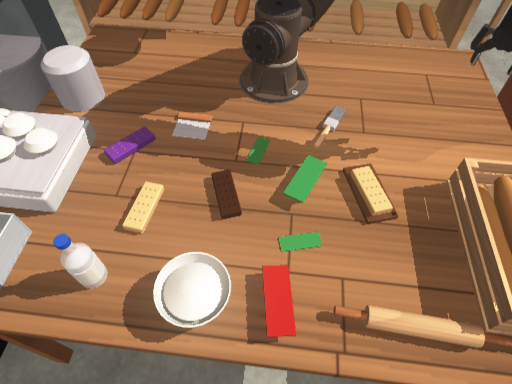

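View pics/top.png

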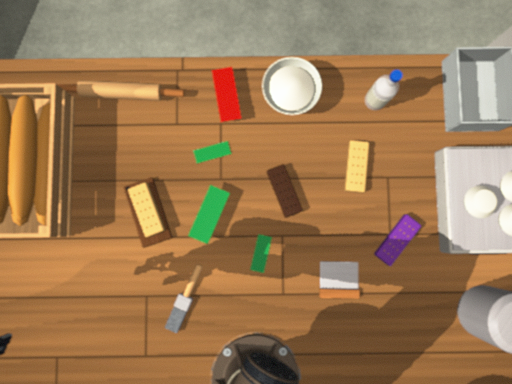

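The scene view shows the large green sheet at pixel (row 180, col 307), the base slab on its dark board at (190, 369), the other pale slab at (207, 144) and the rye at (192, 228). The top view shows the same objects at (214, 209), (210, 145), (161, 354) and (187, 283). The networks' results agree, and the way is clear.

```bash
python3 -m crank '[[3,-5,0,0,0,-0.02,0],[6,-10,0,0,0,-0.04,0],[9,-15,0,0,0,-0.06,0],[11.5,-20,0,0,0,-0.07,0],[13.5,-23,0,0,0,-0.084,0]]'; python3 -m crank '[[3,-5,-2,0,0,0,0],[6,-10,-4,0,0,0,0],[9,-15,-5,0,0,0,0],[11.5,-20,-6,0,0,0,0],[13.2,-23.1,-7,0,0,0,0]]'
python3 - <<'E'
from h import *
s=sense(); im,d=imaging.grab_frame("wrist"); save("w1",im)
c=imaging.calibration("wrist"); print(c)
from scipy.spatial.transform import Rotation as R
q=s["tcp_rot"]; print(s["tool_pos"],q,s["clock"])
E
```

```text
clock: 1.12
tool_pos: [0.3369, 0.3597, 0.2426]
tcp_rot: [0.0, 0.205, 0.979, 0.0]
ft_force: [-0.2, 0.0, 0.3]
opening: 0.0853
grasp_force: 0.0
clock: 1.75
tool_pos: [0.4692, 0.1286, 0.1721]
tcp_rot: [0.0, 0.205, 0.979, 0.0]
ft_force: [0.2, 0.8, -0.7]
opening: 0.0849
grasp_force: 0.0
{'fx': 277.5776518502795, 'fy': 277.5776518502795, 'cx': 254.76526783075755, 'cy': 186.416115005285, 'mount': array([[ 2.66549786e-04,  9.61829266e-01,  2.73650126e-01,
         7.02311604e-02],
       [ 9.99999906e-01, -3.50331575e-04,  2.57297161e-04,
        -2.60960603e-04],
       [ 3.43344219e-04,  2.73650032e-01, -9.61829269e-01,
        -1.31968685e-01],
       [ 0.00000000e+00,  0.00000000e+00,  0.00000000e+00,
         1.00000000e+00]])}
[0.46915428 0.12857795 0.17211747] [2.30345336e-04 2.05257512e-01 9.78707972e-01 8.33616315e-05] 1.75
```

```bash
cat >> h.py <<'E'
from scipy.spatial.transform import Rotation as R
def wrist():
    s=sense(); im,d=imaging.grab_frame("wrist"); c=imaging.calibration("wrist"); v,u=np.mgrid[0:384,0:512]
    P=np.stack([(u-c["cx"])/c["fx"]*d,-(v-c["cy"])/c["fy"]*d,-d,np.ones_like(d)],-1)@c["mount"].T
    w,x,y,z=s["tcp_rot"]; return s,im,d,P[...,:3]@R.from_quat([x,y,z,w]).as_matrix().T+s["tool_pos"]
def green(im): i=im.astype(int); return (i[...,1]>i[...,0]+40)&(i[...,1]>i[...,2]+40)
def pale(im): i=im.astype(int); return (i[...,0]>150)&(i[...,0]-i[...,2]>60)&(i[...,1]>i[...,0]*.78)
def yaw(s): w,x,y,z=s["tcp_rot"]; m=R.from_quat([x,y,z,w]).as_matrix(); return np.degrees(np.arctan2(m[1,1],m[0,1]))
E
python3 - <<'E'
from h import *
s,im,d,P=wrist()
m=green(im)&(d>0)&(P[...,2]>.025)&(P[...,2]<.05); print(rect(P,m),yaw(s))
m=pale(im)&(d>0)&(P[...,2]>.032)&(P[...,2]<.05); print(m.sum(), rect(P,m) if m.sum()>100 else 0)
E
```

```text
(array([467.6, 128.2,  35.3, 159.6,  61.6, -23.7]), array([458.7, 131. ,  35.3])) 66.27236864327607
8751 (array([441.4, 264.5,  38.3, 275.5, 110.1,  47.9]), array([476. , 308.2,  38.3]))
```

View pics/w1.png

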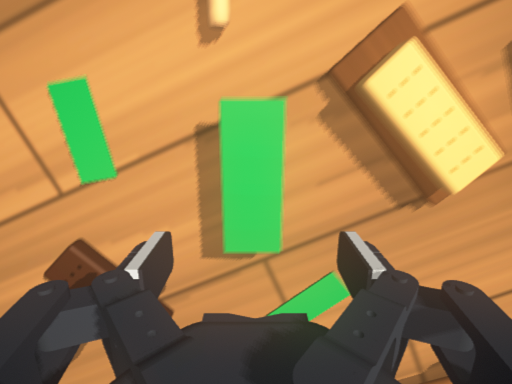

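The wrist view shows the large sheet centred between the fingers, at columns 220–285 and rows 98–253. The base slab on its board is at upper right, around (115, 430).

```bash
python3 -m crank '[[-0.15,0,-4,0,0,0,0],[-0.15,0,-8,0,0,0,0],[-0.15,0,-11,0,0,0,0],[-0.15,0,-13,0,0,0,0],[-0.15,0,-14.4,0,0,0,0]]'; python3 -m crank '[[0,0,0,0,0,0,0],[0,0,0,0,0,0,255],[0,0,0,0,0,0,255],[0,0,0,0,0,0,255],[0,0,0,0,0,0,255]]'; python3 -m crank '[[0,0,0,0,0,0,255],[0,0,1,0,0,0,255],[0,0,3,0,0,0,255],[0,0,5.5,0,0,0,255],[0,0,8,0,0,0,255]]'
python3 - <<'E'
from h import *
s,im,d,P=wrist(); save("w2",im)
m=green(im)&(d>0)&(P[...,2]>.09)&(P[...,2]<.14); print(rect(P,m),yaw(s),s["tool_pos"],s["opening"],m.sum())
E
```

```text
clock: 2.48
tool_pos: [0.4665, 0.1312, 0.0277]
tcp_rot: [-0.0, 0.204, 0.979, -0.0]
ft_force: [0.0, 0.7, 0.1]
opening: 0.0853
grasp_force: 0.0
clock: 3.1
tool_pos: [0.467, 0.1309, 0.0296]
tcp_rot: [0.001, 0.204, 0.979, 0.0]
ft_force: [-1.9, 1.1, 9.1]
opening: 0.0606
grasp_force: 62.5
clock: 3.72
tool_pos: [0.4667, 0.1307, 0.1099]
tcp_rot: [0.0, 0.204, 0.979, 0.0]
ft_force: [-0.3, 0.4, -1.0]
opening: 0.0601
grasp_force: 64.9
(array([450.7, 138. , 115.6, 120.8,  62.7, -23.5]), array([439. , 141.3, 115.6])) 66.40189825027224 [0.46670666 0.13072603 0.10992451] 0.06005088029414863 28569
```

View pics/w2.png

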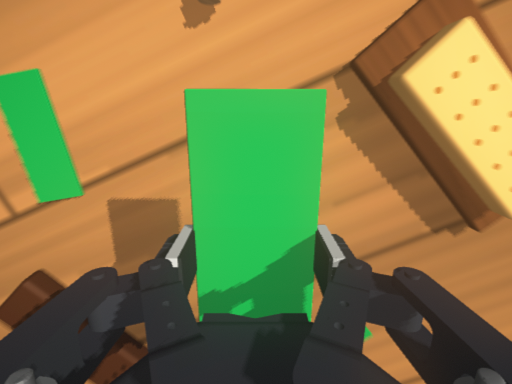

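The sheet is held straight and level between the pads (rows 90–320). Next I rotate it to the base slab's yaw, parked beside the slab so the camera sees both.

```bash
python3 -m crank '[[1.5,2,1.5,0,0,0.15,255],[3.5,4,3,0,0,0.31,255],[5.5,6.5,4,0,0,0.47,255],[7.5,9,5,0,0,0.63,255],[8.7,10.4,5,0,0,0.77,255]]'; python3 -m crank '[[0,0,0,0,0,0,255],[0,0,0,0,0,0,255],[0,0,0,0,0,0,255],[0,0,0,0,0,0,255],[0,0,0,0,0,0,255]]'
python3 - <<'E'
from h import *
s,im,d,P=wrist(); save("w3",im)
m=green(im)&(d>0)&(P[...,2]>.13)&(P[...,2]<.19); print(rect(P,m),yaw(s),s["tool_pos"],m.sum())
Q=P[m]; A=np.c_[Q[:,:2],np.ones(len(Q))]; print("tilt",np.linalg.lstsq(A,Q[:,2],rcond=None)[0])
m=pale(im)&(d>0)&(P[...,2]>.032)&(P[...,2]<.045)&(abs(P[...,0]-.485)<.11)&(abs(P[...,1]-.31)<.09); print(rect(P,m),m.sum())
im,d=imaging.grab_frame("top");P=pts("top",d); m=pale(im)&(P[...,2]>.032)&(P[...,2]<.045)&(abs(P[...,0]-.485)<.11)&(abs(P[...,1]-.31)<.09); print("top",rect(P,m),m.sum())
m=green(im)&(d>0)&(P[...,2]>.13)&(P[...,2]<.19);print("top",rect(P,m),m.sum())
E
```

```text
clock: 4.4
tool_pos: [0.5546, 0.2359, 0.1595]
tcp_rot: [0.001, -0.181, 0.984, 0.0]
ft_force: [0.5, 0.2, -0.9]
opening: 0.06
grasp_force: 65.0
clock: 5.03
tool_pos: [0.5537, 0.2345, 0.1584]
tcp_rot: [0.0, -0.178, 0.984, 0.0]
ft_force: [0.5, -0.1, -0.8]
opening: 0.0595
grasp_force: 65.0
(array([539. , 223.1, 164. , 121.1,  75.9,  19.8]), array([525.3, 225.5, 164. ])) 110.4860126548689 [0.55367318 0.23453336 0.15841106] 28585
tilt [-0.00173531 -0.00063841  0.1650885 ]
(array([483.6, 308.9,  38.4, 147.9,  55.1,  21. ]), array([475.9, 306.7,  38.4])) 9318
top (array([ 0.,  0., nan,  0.,  0.,  0.]), array([nan, nan, nan])) 0
top (array([542.4, 203.3, 163.4, 121.5,  31.7,   4.2]), array([514.2, 205.2, 163.4])) 283
  return _methods._mean(a, axis=axis, dtype=dtype,
  ret = ret.dtype.type(ret / rcount)
  ret = um.true_divide(
```

View pics/w3.png

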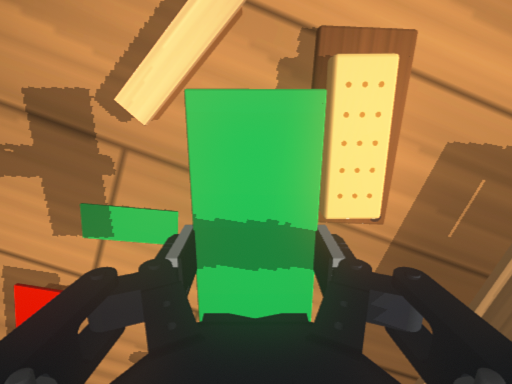

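The base slab is almost fully visible (columns 328–400, rows 53–220), but the sheet's edge just touches its left side. I back off a little for a clean fix of both in the tool frame.

```bash
python3 -m crank '[[0.9,-1,0,0,0,0,255],[1.8,-2,0,0,0,0,255],[1.8,-2,0,0,0,0,255],[1.8,-2,0,0,0,0,255],[1.8,-2,0,0,0,0,255]]'
python3 - <<'E'
from h import *
s,im,d,P=wrist()
m=green(im)&(d>0)&(P[...,2]>.155)&(P[...,2]<.19); m=cv2.morphologyEx(m.astype(np.uint8),cv2.MORPH_OPEN,np.ones((9,9)))>0
r,_=rect(P,m);print(r,yaw(s),s["tool_pos"])
a=np.radians(r[5]); f=np.array([np.cos(a),np.sin(a)])
Q=P[m][:,:2]*1000@f; far=np.percentile(Q,0.5); n=np.array([-f[1],f[0]])
print("sheet centre", f*(far+80)+n*(r[:2]@n))
M=pale(im)&(d>0)&(P[...,2]>.032)&(P[...,2]<.045)&(abs(P[...,0]-.485)<.11)&(abs(P[...,1]-.31)<.09); print(rect(P,M),M.sum())
for k in (3,5): print(rect(P,cv2.morphologyEx(M.astype(np.uint8),cv2.MORPH_OPEN,np.ones((k,k)))>0)[0])
E
```

```text
clock: 5.75
tool_pos: [0.5715, 0.2149, 0.1583]
tcp_rot: [-0.0, -0.178, 0.984, 0.0]
ft_force: [-0.5, -0.3, -0.4]
opening: 0.0603
grasp_force: 65.0
[553.7 208.9 163.9 118.4  63.2  20.6] 110.53379995208775 [0.57152952 0.21490568 0.15829343]
sheet centre [573.62163439 216.38805008]
(array([482.7, 309.9,  38.3, 147.4,  53.5,  21.3]), array([474.9, 307. ,  38.3])) 9399
[482.7 309.9  38.3 147.4  53.5  21.3]
[482.7 309.9  38.3 147.4  53.5  21.3]
```

Run:
```python
from h import *
s,im,d,P=wrist()
B=(d>0)&(abs(P[...,0]-.485)<.11)&(abs(P[...,1]-.31)<.09)
M=B&(P[...,2]>.030)&(P[...,2]<.045)&~green(im); print(rect(P,M)[0])
a=np.radians(20.8);f=np.array([np.cos(a),np.sin(a)]);n=np.array([-f[1],f[0]])
c=np.array([484,310])
for nm,X in (("z",M),("zc",M&pale(im))):
    Q=P[X][:,:2]*1000-c; l,w=Q@f,Q@n
    k=abs(l)<60; k2=abs(w)<20
    print(nm,"w",[np.round(np.percentile(w[k&(abs(l-t)<10)],[0.5,99.5]),1) for t in (-50,0,50)],"l",[np.round(np.percentile(l[k2&(abs(w-t)<6)],[.5,99.5]),1) for t in (-14,0,14)])
G=green(im)&(d>0)&(P[...,2]>.155); Q=P[G][:,:2]*1000-s["tool_pos"][:2]*1000; l,w=Q@f,Q@n
print("sheet w",[np.round(np.percentile(w[abs(l-t)<6],[0.5,99.5]),1) for t in (-65,-40,-20)],"far",[np.round(l[abs(w-t)<6].min(),1) for t in (-20,0,20)], yaw(s),s["tool_pos"])
```

```text
[483.9 308.5  38.3 150.6  56.1  21.1]
z w [array([-29.2,  25.6]), array([-29. ,  25.8]), array([-28.7,  25.9])] l [array([-74.5,  72.6]), array([-74.2,  72.7]), array([-75.4,  72. ])]
zc w [array([-26.1,  25.7]), array([-26. ,  25.9]), array([-25.7,  25.9])] l [array([-74.5,  71.6]), array([-74.2,  71.8]), array([-74.2,  71.5])]
sheet w [array([-29.5,  31.1]), array([-29.6,  30.9]), array([-30.2,  30.9])] far [np.float64(-78.1), np.float64(-78.0), np.float64(-77.9)] 110.53834797780809 [0.57154131 0.21494129 0.1583437 ]
```

```bash
python3 -m crank '[[-3,3,0,0,0,0.008,255],[-6,6,-1,0,0,0.008,255],[-8,8.5,-3,0,0,0.008,255],[-8.9,9.26,-5,0,0,0.008,255],[-8.9,9.26,-7,0,0,0.008,255]]'; python3 -m crank '[[0,0,-2,0,0,0,255],[0,0,-3.5,0,0,0,255],[0,0,-3.8,0,0,0,255],[0,0,-3.8,0,0,0,255],[0,0,-3.8,0,0,0,255]]'
python3 - <<'E'
from h import *
s,im,d,P=wrist(); print(s["tool_pos"],yaw(s),s["ft_force"])
save("w4",cv2.resize(im,None,fx=1,fy=1))
im,d=imaging.grab_frame("scene"); save("s4",cv2.resize(im[120:250,300:460],None,fx=4,fy=4,interpolation=2))
E
```

```text
clock: 6.48
tool_pos: [0.4818, 0.3083, 0.0879]
tcp_rot: [0.0, -0.183, 0.983, 0.0]
ft_force: [0.1, -0.4, -0.6]
opening: 0.0598
grasp_force: 65.0
clock: 7.1
tool_pos: [0.483, 0.3075, 0.051]
tcp_rot: [0.001, -0.182, 0.983, 0.0]
ft_force: [0.3, -0.8, -1.0]
opening: 0.0599
grasp_force: 65.0
[0.48300137 0.30746957 0.05099108] 110.97795671249312 [ 0.33450541 -0.7640054  -1.03117566]
```

View pics/s4.png

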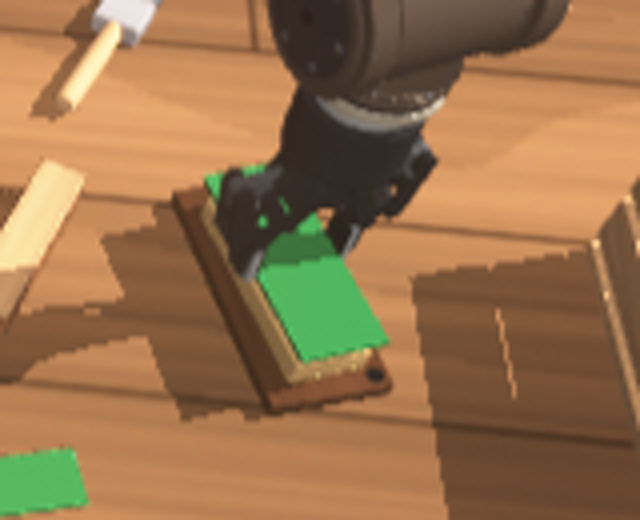

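The scene crop shows the sheet hovering over the base slab with its edges parallel to it. I lower it gently.

```bash
python3 -m crank '[[0,0,-0.4,0,0,0,255],[0,0,-0.8,0,0,0,255],[0,0,-1.0,0,0,0,255],[0,0,-1.1,0,0,0,255],[0,0,-1.15,0,0,0,255]]'; python3 -m crank '[[0,0,-0.05,0,0,0,255],[0,0,-0.1,0,0,0,255],[0,0,-0.1,0,0,0,255],[0,0,-0.1,0,0,0,255],[0,0,-0.1,0,0,0,255]]'
python3 - <<'E'
from h import *
s,im,d,P=wrist(); print(s["tool_pos"],yaw(s),s["ft_force"])
m=green(im)&(d>0)&(P[...,2]>.03)&(P[...,2]<.06); print(rect(P,m))
E
```

```text
clock: 7.82
tool_pos: [0.4827, 0.3073, 0.0388]
tcp_rot: [-0.0, -0.182, 0.983, 0.0]
ft_force: [-0.3, 0.6, -1.1]
opening: 0.06
grasp_force: 65.0
clock: 8.45
tool_pos: [0.4827, 0.3073, 0.0379]
tcp_rot: [0.0, -0.182, 0.983, 0.0]
ft_force: [0.9, 0.2, -0.5]
opening: 0.0598
grasp_force: 65.0
[0.48273546 0.30733595 0.03785829] 110.98184799304278 [ 0.94427039  0.17812182 -0.51174119]
(array([466.4, 301.9,  43.5, 121.5,  63.1,  20.9]), array([454.6, 298.1,  43.5]))
```

```bash
python3 -m crank '[[0,0,-0.03,0,0,0,255],[0,0,-0.06,0,0,0,255],[0,0,-0.06,0,0,0,255],[0,0,-0.06,0,0,0,255],[0,0,-0.06,0,0,0,255]]'
```

```text
clock: 9.12
tool_pos: [0.4827, 0.3074, 0.0377]
tcp_rot: [0.0, -0.182, 0.983, 0.0]
ft_force: [-1.7, -1.1, 6.7]
opening: 0.06
grasp_force: 65.6
```

```bash
python3 -m crank '[[0,0,0,0,0,0,40],[0,0,0,0,0,0,0],[0,0,0,0,0,0,0],[0,0,0,0,0,0,0],[0,0,0,0,0,0,0]]'; python3 -m crank '[[0,0,1,0,0,0,0],[0,0,3,0,0,0,0],[0,0,6,0,0,0,0],[0,0,10,0,0,0,0],[0,0,14,0,0,0,0]]'; python3 -m crank '[[3,-5,0,0,0,0,0],[6,-10,0,0,0,0,0],[9,-15,0,0,0,0,0],[9,-18,0,0,0,-0.15,0],[9,-22,0,0,0,-0.3,0]]'
python3 - <<'E'
from h import *
for c in ("top","scene"):
    im,d=imaging.grab_frame(c);P=pts(c,d)
    B=(d>0)&(abs(P[...,0]-.485)<.13)&(abs(P[...,1]-.31)<.11)
    m=B&green(im)&(P[...,2]>.03);print(c,m.sum(),rect(P,m))
    if c=="scene": save("s5",cv2.resize(im[120:250,300:460],None,fx=4,fy=4,interpolation=2))
print(sense()["tool_pos"])
E
```

```text
clock: 9.75
tool_pos: [0.4827, 0.3073, 0.0372]
tcp_rot: [-0.0, -0.182, 0.983, 0.0]
ft_force: [-0.8, -0.3, 0.5]
opening: 0.0851
grasp_force: 0.0
clock: 10.38
tool_pos: [0.4826, 0.3072, 0.1792]
tcp_rot: [0.0, -0.182, 0.983, 0.0]
ft_force: [-0.0, -0.3, -0.2]
opening: 0.0852
grasp_force: 0.0
clock: 11.0
tool_pos: [0.5728, 0.0862, 0.1778]
tcp_rot: [0.0, -0.031, 1.0, 0.0]
ft_force: [0.2, -0.5, 0.2]
opening: 0.0853
grasp_force: 0.0
top 802 (array([500.8, 316.1,  42.9, 126.3,  62.1,  21.1]), array([509.9, 320.3,  42.9]))
scene 1048 (array([486.6, 308.3,  42.8, 158.5,  62.6,  20.6]), array([492.2, 309.3,  42.8]))
[0.57273017 0.08441672 0.17785941]
```

View pics/s5.png

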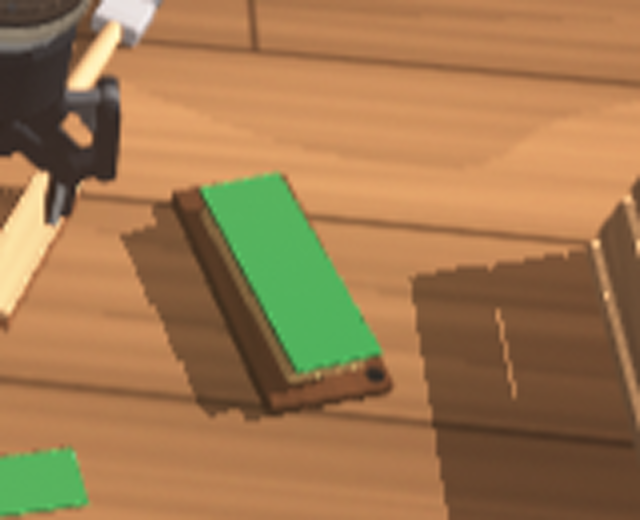

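The sheet now lies square on the base slab (scene crop rows 172–375). Its scene fix is within about 1 mm of where the slab was measured. On to the second slab.

```bash
python3 -m crank '[[0.5,-5,0,0,0,-0.06,0],[1,-10,0,0,0,-0.12,0],[1.5,-15,0,0,0,-0.18,0],[2,-20,0,0,0,-0.18,0],[2,-24,0,0,0,-0.18,0]]'; python3 -m crank '[[0.5,-5,0,0,0,0,0],[1.2,-10,0,0,0,0,0],[1.2,-15,0,0,0,0,0],[1.2,-15,0,0,0,0,0],[1.2,-15,0,0,0,0,0]]'
cat > slab.py <<'E'
from h import *
s,im,d,P=wrist(); print(s["tool_pos"],yaw(s))
B=(d>0)&(abs(P[...,0]-.605)<.11)&(abs(P[...,1]+.304)<.09)
m=B&(P[...,2]>.018)&(P[...,2]<.03); print(rect(P,m)[0]); print(rect(P,m&pale(im))[0])
E
python3 slab.py
```

```text
clock: 11.72
tool_pos: [0.593, -0.154, 0.1778]
tcp_rot: [0.0, 0.056, 0.998, -0.0]
ft_force: [0.2, 0.7, -0.3]
opening: 0.0855
grasp_force: 0.0
clock: 12.35
tool_pos: [0.6047, -0.3019, 0.1774]
tcp_rot: [-0.0, 0.056, 0.998, 0.0]
ft_force: [-0.3, 1.1, -0.3]
opening: 0.0853
grasp_force: 0.0
[ 0.6047298  -0.3018936   0.17744519] 83.52438838260306
[ 603.7 -306.    24.3  148.3   56.1   -6.8]
[ 603.9 -304.8   24.3  148.2   53.6   -6.7]
```

```bash
python3 -m crank '[[-0.1,-0.4,-4,0,0,-0.006,0],[-0.1,-0.4,-8,0,0,-0.006,0],[-0.1,-0.4,-12,0,0,-0.006,0],[-0.1,-0.4,-14.5,0,0,-0.006,0],[-0.1,-0.4,-15.95,0,0,-0.006,0]]'; python3 -m crank '[[0,0,0,0,0,0,0],[0,0,0,0,0,0,255],[0,0,0,0,0,0,255],[0,0,0,0,0,0,255],[0,0,0,0,0,0,255]]'; python3 -m crank '[[0,0,0,0,0,0,255],[0,0,1,0,0,0,255],[0,0,3,0,0,0,255],[0,0,7,0,0,0,255],[0,0,12,0,0,0,255]]'
```

```text
clock: 13.02
tool_pos: [0.6038, -0.3052, 0.0168]
tcp_rot: [-0.001, 0.059, 0.998, 0.0]
ft_force: [0.0, 0.0, 0.4]
opening: 0.0854
grasp_force: 0.0
clock: 13.65
tool_pos: [0.6043, -0.3069, 0.0194]
tcp_rot: [0.001, 0.06, 0.998, -0.0]
ft_force: [-0.4, 1.6, 5.4]
opening: 0.0546
grasp_force: 63.9
clock: 14.28
tool_pos: [0.6034, -0.3065, 0.1397]
tcp_rot: [-0.0, 0.06, 0.998, 0.0]
ft_force: [-0.1, -0.2, -0.5]
opening: 0.054
grasp_force: 63.6
```

```bash
python3 -m crank '[[0,5,1,0,0,0.06,255],[0,10.5,2,0,0,0.12,255],[0,16,2,0,0,0.18,255],[0,21.5,2,0,0,0.24,255],[0,27,2,0,0,0.3,255]]'; python3 -m crank '[[-1,5.5,0,0,0,0.06,255],[-2,11,0,0,0,0.12,255],[-3.2,16.5,0,0,0,0.185,255],[-3.2,22,0,0,0,0.185,255],[-3.2,25,0,0,0,0.185,255]]'; python3 -m crank '[[0,0,0,0,0,0,255],[0,0,0,0,0,0,255],[0,0,0,0,0,0,255],[0,0,0,0,0,0,255],[0,0,0,0,0,0,255]]'
cat > m.py <<'E'
from h import *
s,im,d,P=wrist(); save("w6",im); print(s["tool_pos"],yaw(s),s["opening"])
a=np.radians(21);f=np.array([np.cos(a),np.sin(a)]);n=np.array([-f[1],f[0]])
B=(d>0)&(abs(P[...,0]-.485)<.12)&(abs(P[...,1]-.31)<.11)
M=B&green(im)&(P[...,2]>.035)&(P[...,2]<.05); print("sheet",rect(P,M)[0])
Q=P[M][:,:2]*1000-[484,309];l,w=Q@f,Q@n
print("w",[np.round(np.percentile(w[abs(l-t)<10],[0.5,99.5]),1) for t in (-55,0,50)],"l",[np.round(np.percentile(l[abs(w-t)<6],[.5,99.5]),1) for t in (-14,0,14)])
z0=s["tool_pos"][2]; G=(d>0)&pale(im)&(P[...,2]>z0-.015)&(P[...,2]<z0+.03); print("slab",rect(P,G)[0])
Q=P[G][:,:2]*1000-s["tool_pos"][:2]*1000;l,w=Q@f,Q@n
print("w",[np.round(np.percentile(w[abs(l-t)<6],[0.5,99.5]),1) for t in (-60,-40,-20)],"far",[np.round(np.percentile(l[abs(w-t)<6],.2),1) for t in (-20,0,20)])
Q=P[G]; A=np.c_[Q[:,:2],np.ones(len(Q))]; print("tilt",np.linalg.lstsq(A,Q[:,2],rcond=None)[0][:2])
E
python3 m.py
```

```text
clock: 14.9
tool_pos: [0.6036, -0.035, 0.1594]
tcp_rot: [0.001, -0.091, 0.996, -0.0]
ft_force: [0.7, 0.3, -1.7]
opening: 0.0541
grasp_force: 63.7
clock: 15.52
tool_pos: [0.5713, 0.2159, 0.1593]
tcp_rot: [0.001, -0.183, 0.983, 0.0]
ft_force: [-0.2, -1.5, -1.3]
opening: 0.0542
grasp_force: 63.7
clock: 16.15
tool_pos: [0.5718, 0.2128, 0.1578]
tcp_rot: [0.0, -0.181, 0.983, 0.0]
ft_force: [0.3, -0.7, -1.1]
opening: 0.0544
grasp_force: 63.7
[0.57182839 0.21284901 0.15779113] 110.8815856813452 0.05439055834798201
sheet [484.1 308.1  43.4 159.7  62.7  21. ]
w [array([-31.7,  29.5]), array([-31.7,  29.6]), array([-31.7,  29.1])] l [array([-79.3,  78.3]), array([-79.4,  78.5]), array([-79.4,  78.6])]
slab [556.1 207.5 162.7 114.6  55.4  20.9]
w [array([-24.9,  27.8]), array([-25. ,  27.6]), array([-26.5,  27.7])] far [np.float64(-73.4), np.float64(-73.4), np.float64(-73.4)]
tilt [ 0.00052006 -0.00585385]
```

View pics/w6.png

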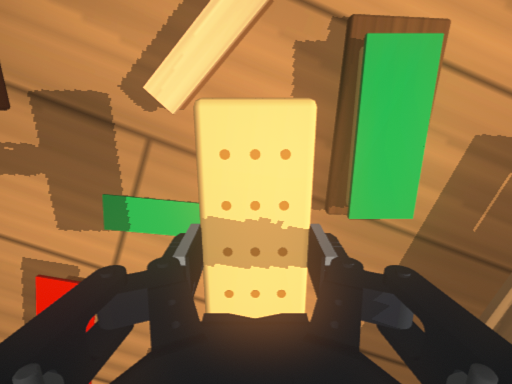

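The slab is held straight (columns 197–316) and the stack is fully visible (sheet at columns 350–444, rows 33–219). I move over it and hover.

```bash
python3 -m crank '[[-3,3,0,0,0,0.002,255],[-6,6,0,0,0,0.002,255],[-8,8.5,-1,0,0,0.002,255],[-8.9,9.4,-3,0,0,0.002,255],[-8.9,9.4,-5,0,0,0.002,255]]'; python3 -m crank '[[0,0,-1.5,0,0,0,255],[0,0,-2.8,0,0,0,255],[0,0,-3.2,0,0,0,255],[0,0,-3.2,0,0,0,255],[0,0,-3.2,0,0,0,255]]'; python3 -m crank '[[0,0,0,0,0,0,255],[0,0,0,0,0,0,255],[0,0,0,0,0,0,255],[0,0,0,0,0,0,255],[0,0,0,0,0,0,255]]'
cat > k.py <<'E'
from h import *
s,im,d,P=wrist(); print(s["tool_pos"],yaw(s),s["ft_force"]); save("w7",im)
a=np.radians(21);f=np.array([np.cos(a),np.sin(a)]);n=np.array([-f[1],f[0]])
B=(d>0)&(abs(P[...,0]-.485)<.12)&(abs(P[...,1]-.31)<.11)
M=B&green(im)&(P[...,2]>.035)&(P[...,2]<.05)
G=B&pale(im)&(P[...,2]>.05)
for nm,X in (("sheet",M),("slab",G)):
    Q=P[X][:,:2]*1000-[484,308.3];l,w=Q@f,Q@n
    print(nm,np.median(P[X][:,2]),X.sum(),"w",[np.round(np.percentile(w[abs(l-t)<5],[.3,99.7]),1) for t in (-68,-50,-30)],"far",[np.round(np.percentile(l[abs(w-t)<6],.3),1) for t in (-20,0,20)])
E
python3 k.py
```

```text
clock: 16.82
tool_pos: [0.482, 0.3081, 0.1074]
tcp_rot: [0.0, -0.183, 0.983, 0.0]
ft_force: [0.1, 0.1, -1.6]
opening: 0.0542
grasp_force: 63.8
clock: 17.45
tool_pos: [0.483, 0.3074, 0.0762]
tcp_rot: [0.0, -0.183, 0.983, 0.0]
ft_force: [0.9, -0.2, -1.0]
opening: 0.0542
grasp_force: 63.7
clock: 18.08
tool_pos: [0.4827, 0.3073, 0.0757]
tcp_rot: [-0.0, -0.183, 0.983, 0.0]
ft_force: [0.3, 0.9, -1.2]
opening: 0.0544
grasp_force: 63.7
[0.48268245 0.30733617 0.07571245] 111.04138803986022 [ 0.31019929  0.94264355 -1.20347219]Traceback (most recent call last):
  File "k.py", line 9, in <module>
    print(nm,np.median(P[X][:,2]),X.sum(),"w",[np.round(np.percentile(w[abs(l-t)<5],[.3,99.7]),1) for t in (-68,-50,-30)],"far",[np.round(np.percentile(l[abs(w-t)<6],.3),1) for t in (-20,0,20)])
                                                        ~~~~~~~~~~~~~^^^^^^^^^^^^^^^^^^^^^^^^^
    return _quantile_unchecked(
        a, q, axis, out, overwrite_input, method, keepdims, weights)
    return _ureduce(a,
                    func=_quantile_ureduce_func,
    ...<5 lines>...
                    overwrite_input=overwrite_input,
                    method=method)
    r = func(a, **kwargs)
    result = _quantile(arr,
                       quantiles=q,
    ...<2 lines>...
                       out=out,
                       weights=wgt)
    slices_having_nans = np.isnan(arr[-1, ...])
                                  ~~~^^^^^^^^^
IndexError: index -1 is out of bounds for axis 0 with size 0
```

View pics/w7.png

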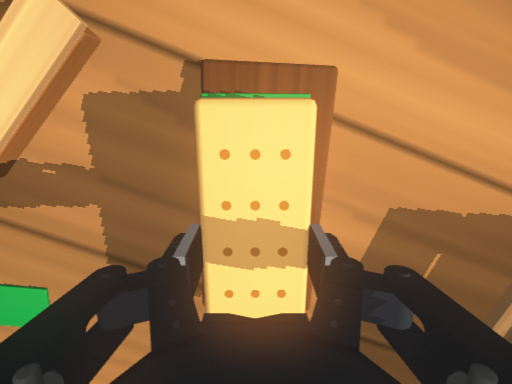

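The slab hovers over the sheet, whose green far edge shows evenly at row 96. I lower it.

```bash
python3 -m crank '[[0,0,-0.4,0,0,0,255],[0,0,-0.8,0,0,0,255],[0,0,-1.0,0,0,0,255],[0,0,-1.1,0,0,0,255],[0,0,-1.15,0,0,0,255]]'; python3 -m crank '[[0,0,-0.04,0,0,0,255],[0,0,-0.08,0,0,0,255],[0,0,-0.08,0,0,0,255],[0,0,-0.08,0,0,0,255],[0,0,-0.08,0,0,0,255]]'
```

```text
clock: 18.75
tool_pos: [0.4827, 0.3074, 0.0642]
tcp_rot: [0.0, -0.183, 0.983, 0.0]
ft_force: [0.2, -0.8, -0.6]
opening: 0.0545
grasp_force: 63.7
clock: 19.38
tool_pos: [0.4827, 0.3074, 0.0635]
tcp_rot: [0.0, -0.183, 0.983, 0.0]
ft_force: [0.8, 0.5, -1.1]
opening: 0.0543
grasp_force: 63.7
```

```bash
python3 -m crank '[[0,0,-0.03,0,0,0,255],[0,0,-0.06,0,0,0,255],[0,0,-0.06,0,0,0,255],[0,0,-0.06,0,0,0,255],[0,0,-0.06,0,0,0,255]]'
```

```text
clock: 20.0
tool_pos: [0.4827, 0.3073, 0.0628]
tcp_rot: [-0.0, -0.183, 0.983, 0.0]
ft_force: [-0.2, -0.6, -1.6]
opening: 0.0541
grasp_force: 63.7
```

```bash
python3 -m crank '[[0,0,-0.03,0,0,0,255],[0,0,-0.04,0,0,0,255],[0,0,-0.04,0,0,0,255],[0,0,-0.04,0,0,0,255],[0,0,-0.04,0,0,0,255]]'
```

```text
clock: 20.62
tool_pos: [0.4827, 0.3073, 0.0625]
tcp_rot: [0.0, -0.183, 0.983, 0.0]
ft_force: [0.1, -0.7, -1.0]
opening: 0.0547
grasp_force: 63.7
```

```bash
python3 -m crank '[[0,0,-0.03,0,0,0,255],[0,0,-0.05,0,0,0,255],[0,0,-0.05,0,0,0,255],[0,0,-0.05,0,0,0,255],[0,0,-0.05,0,0,0,255]]'
```

```text
clock: 21.25
tool_pos: [0.4827, 0.3073, 0.0624]
tcp_rot: [0.0, -0.183, 0.983, 0.0]
ft_force: [-2.0, -0.9, 4.8]
opening: 0.0541
grasp_force: 64.6
```

Contact. I release, retreat and verify.

```bash
python3 -m crank '[[0,0,0,0,0,0,60],[0,0,0,0,0,0,0],[0,0,0,0,0,0,0],[0,0,0,0,0,0,0],[0,0,0,0,0,0,0]]'; python3 -m crank '[[0,0,1,0,0,0,0],[0,0,3,0,0,0,0],[0,0,6,0,0,0,0],[0,0,9,0,0,0,0],[0,0,12,0,0,0,0]]'; python3 -m crank '[[3,-4,0,0,0,0,0],[6,-8,0,0,0,0,0],[9,-12,0,0,0,0,0],[9,-12,0,0,0,0,0],[9,-12,0,0,0,0,0]]'
python3 - <<'E'
from h import *
s,im,d,P=wrist(); save("w8",im)
B=(d>0)&(abs(P[...,0]-.485)<.13)&(abs(P[...,1]-.31)<.11)
m=B&(P[...,2]>.055)&(P[...,2]<.08); print("wrist slab",m.sum(),rect(P,m)); a=np.radians(21);f=np.array([np.cos(a),np.sin(a)]);n=np.array([-f[1],f[0]])
Q=P[m]; A=np.c_[Q[:,:2],np.ones(len(Q))]; print("tilt",np.linalg.lstsq(A,Q[:,2],rcond=None)[0][:2])
im,d=imaging.grab_frame("scene");P=pts("scene",d);B=(d>0)&(abs(P[...,0]-.485)<.13)&(abs(P[...,1]-.31)<.11)
m=B&pale(im)&(P[...,2]>.055);print("scene slab",m.sum(),rect(P,m)); save("s8",cv2.resize(im[120:250,300:460],None,fx=4,fy=4,interpolation=2))
i,d=im,d
m=(abs(P[...,0]-.535)<.1)&(abs(P[...,1]+.09)<.1)&(P[...,2]>.017);print("rye",rect(P,m)[0])
E
```

```text
clock: 21.88
tool_pos: [0.4827, 0.3074, 0.0619]
tcp_rot: [-0.0, -0.183, 0.983, 0.0]
ft_force: [-1.6, -0.0, -0.7]
opening: 0.0851
grasp_force: 0.0
clock: 22.5
tool_pos: [0.4826, 0.3073, 0.1837]
tcp_rot: [0.0, -0.183, 0.983, 0.0]
ft_force: [-0.1, -0.4, 0.1]
opening: 0.0857
grasp_force: 0.0
clock: 23.12
tool_pos: [0.5724, 0.1874, 0.1823]
tcp_rot: [-0.0, -0.182, 0.983, 0.0]
ft_force: [-0.4, 0.4, -0.0]
opening: 0.0856
grasp_force: 0.0
wrist slab 11347 (array([483. , 306.9,  67.2, 148.9,  56.6,  21. ]), array([474.9, 303. ,  67.3]))
tilt [-0.01857125  0.04729146]
scene slab 769 (array([486. , 308.7,  66.7, 146.3,  56.1,  21. ]), array([500.2, 313.3,  66.7]))
rye [535.5 -90.7  23.9 151.7  55.8  21. ]
```

View pics/s8.png

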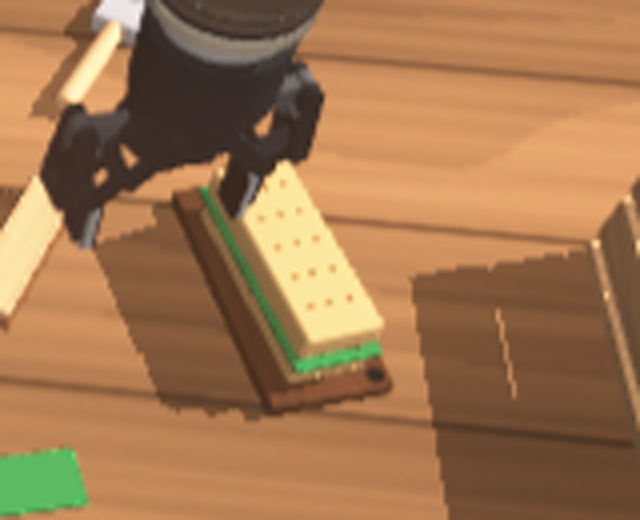

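View pics/w8.png

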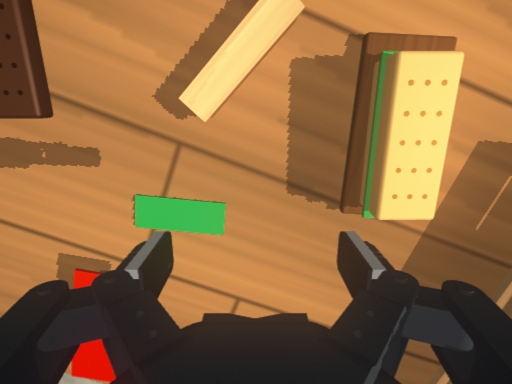

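The stack is square in both views: slab at scene (486.0, 308.7), 21.0°, top at 67 mm as expected, and the rye is unmoved. The robot touches nothing, so I hand the job in.

```bash
python3 -c "
from station import workorder; print(workorder.finish_job())"
```

```text
the job is handed in; nothing more can be done
None
```

The green sheet lies square on the bottom slab with the other pale slab square on top (each within about 2 mm by camera), the rye slab has not moved, and the job was handed in at about 23 s of the 64 s limit; no verdict came back.

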